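Load the nail tools into the UV steriliser and start it

TASK

Pick the steel nail tools (clippers, tweezers, cuticle pusher, nail file - however many are there today) off the cluttered dresser tray and lay them flat in the drawer of the UV steriliser, none on top of another, leaving everything else on the tray, with the glass and the china hand upright. Slide the drawer right in again, and only then press the steriliser's three keys fully down and let them up, one at a time from left to right as seen from the robot: the round power key, the square timer key, the long start key.

Things in the scene. Friction and masses are not known exactly. Their poses are not given: they have to be found in the camera images.
- steriliser: White plastic tabletop UV steriliser, 290 mm wide (y), 220 deep (x), 125 high, fixed. Origin: middle of the lower edge of its front face; x points into the machine (away from its front), y to the left as one faces it, z up. One drawer in its front; three white keys in a row on top, 28 mm behind the front edge, on a grey panel.
- drawer (a joint): The steriliser's drawer: 0 = fully in, grows as it slides out towards the machine's -x, 0.15 m = fully out. Starts 0 to 0.03. Slides with about 2 N of friction and stays where left. Its front panel is 12 mm thick, stands proud of the machine's front and reaches from 14 to 110 mm above the dresser.
- drawer_handle (a point): Middle of the steel bar handle on the drawer front (moves with the drawer): a level round bar 10 mm thick, 120 mm long along the machine's y, 92 mm above the dresser, its axis 35 mm in front of the drawer's front panel (30 mm free behind the bar), 33 mm below the machine's top.
- drawer_floor (a point): Centre of the drawer's steel floor (moves with the drawer), on its upper face, 22 mm above the dresser; axes as the steriliser's. The inside is 180 mm long (x, from -90 at the front panel to +91) and 250 mm wide (y, -125 to +125); side walls 48 mm high. Fully out, the front 150 mm of it lie clear of the machine (point x from -90 to +60).
- key_power (a joint): Round power key, 18 mm across, the left one: 0 = up, 0.004 m = fully down; spring, about 1 N to start and 4 N fully down.
- key_timer (a joint): Square timer key, 18 mm wide, the middle one; joint and spring as the power key.
- key_start (a joint): Long start key, 34 mm wide (y) by 18, the right one; joint and spring as the power key.
- key_power_top (a point): Middle of the top face of the round power key, 132 mm above the dresser when up (7 mm above the machine's top); 50 mm to the left (machine's +y) of the timer key.
- key_timer_top (a point): Middle of the top face of the square timer key, in the middle of the machine's width.
- key_start_top (a point): Middle of the top face of the long start key, 50 mm to the right (machine's -y) of the timer key.
- tray: Smoked glass tray with a brass edge, fixed, 320 mm (x) by 420 mm (y). Origin: centre of its underside; upper face 6 mm above the dresser; brass edge 3 mm wide, 14 mm above the dresser.
- clippers_large: NAIL TOOL, may be absent. Large steel nail clippers, 76 mm long, 14 wide, 14 high. Origin in the middle of its length, width and height; its x axis runs along its length (as it lies, x is level and the origin is half its height above what it rests on). 45 g.
- clippers_small: NAIL TOOL, may be absent. Small steel nail clippers, 54 mm long, 10 wide, 10 high. Origin in the middle of its length, width and height; its x axis runs along its length (as it lies, x is level and the origin is half its height above what it rests on). 25 g.
- tweezers: NAIL TOOL, may be absent. Steel tweezers lying on edge, V-shaped seen from above, 95 mm long, 9 high; 6 wide at the joined end (-x), about 9 at the middle, 12 at the tips (+x). Origin in the middle of its length, width and height; its x axis runs along its length (as it lies, x is level and the origin is half its height above what it rests on). 20 g.
- cuticle_pusher: NAIL TOOL, may be absent. Steel cuticle pusher, 100 mm long: a six-sided handle 70 mm long, 8 wide and 8 high in the middle, thin flat ends. Origin in the middle of its length, width and height; its x axis runs along its length (as it lies, x is level and the origin is half its height above what it rests on). 25 g.
- nail_file: NAIL TOOL, may be absent. Steel nail file, 100 mm long: handle 60 mm long, 13 wide, 8 high (x from -50 to +10), blade 9 wide, 3 thick (to x = +50). Origin in the middle of its length, width and height; its x axis runs along its length (as it lies, x is level and the origin is half its height above what it rests on). 25 g.
- hair_grip_1: Not a nail tool, stays on the tray: steel hair grip of bent wire, 62 mm long (x), 7 wide, 5 high. Origin: centre of its underside.
- hair_grip_2: Not a nail tool, stays on the tray: a second hair grip like the first.
- eye_pencil: Not a nail tool, stays on the tray: dark wooden eye pencil, 90 mm long (x), 8 thick. Origin: centre of its underside.
- compact: Stays on the tray: round red plastic compact with a hinged lid, shut, 64 mm across, 18 high. Origin: centre of its underside.
- tumbler: Stays on the tray, upright: glass tumbler, 64 mm across at the rim, 88 high. Origin: centre of its underside.
- ring_holder: Stays on the tray, upright: white china hand on a round foot, 64 mm across, 88 high, for rings. Origin: centre of its underside.
- oak_box: Stays on the tray: tiny oak box, 46 (x) by 52 (y) mm, 34 high. Origin: centre of its underside.
Mind the look-alikes: they are no part of the job. What is shaped like the clippers_large but pink is not meant.

How it is judged:
On the way, in this order (a step that is already met when the one before it is completed fails the run):
1. the drawer is pulled out at least 100 mm (value of joint drawer above 0.1 m), for 0.2 s.
2. every nail tool present lies flat on the drawer's floor, none on another, and the drawer is shut (within 5 mm) (x of clippers_large in the frame of drawer_floor between -0.092 and 0.092 m and y of clippers_large in the frame of drawer_floor between -0.126 and 0.126 m and z of clippers_large in the frame of drawer_floor between -0.002 and 0.012 m and angle between clippers_large's own x axis and vertical between 1.46 and 1.68 rad and x of clippers_small in the frame of drawer_floor between -0.092 and 0.092 m and y of clippers_small in the frame of drawer_floor between -0.126 and 0.126 m and z of clippers_small in the frame of drawer_floor between -0.002 and 0.01 m and angle between clippers_small's own x axis and vertical between 1.46 and 1.68 rad and x of tweezers in the frame of drawer_floor between -0.092 and 0.092 m and y of tweezers in the frame of drawer_floor between -0.126 and 0.126 m and z of tweezers in the frame of drawer_floor between -0.002 and 0.0095 m and angle between tweezers's own x axis and vertical between 1.46 and 1.68 rad and x of cuticle_pusher in the frame of drawer_floor between -0.092 and 0.092 m and y of cuticle_pusher in the frame of drawer_floor between -0.126 and 0.126 m and z of cuticle_pusher in the frame of drawer_floor between -0.002 and 0.009 m and angle between cuticle_pusher's own x axis and vertical between 1.46 and 1.68 rad and x of nail_file in the frame of drawer_floor between -0.092 and 0.092 m and y of nail_file in the frame of drawer_floor between -0.126 and 0.126 m and z of nail_file in the frame of drawer_floor between -0.002 and 0.009 m and angle between nail_file's own x axis and vertical between 1.46 and 1.68 rad and value of joint drawer below 0.005 m), for 0.3 s.
3. the power key is pressed down (3 of its 4 mm) with the drawer shut (value of joint key_power above 0.003 m and value of joint drawer below 0.005 m), for 0.04 s.
4. then the timer key likewise (value of joint key_timer above 0.003 m and value of joint drawer below 0.005 m), for 0.04 s.
5. then the start key likewise (value of joint key_start above 0.003 m and value of joint drawer below 0.005 m), for 0.04 s.
At the end, for the whole second after the job is handed in: Every nail tool present lies at rest on the drawer's floor (middle within 5 mm of its resting height, level within 6 degrees); drawer shut within 5 mm; keys less than 1.5 mm down; all the other things still on the tray, tumbler and ring holder upright within 0.2 rad (all of step 2 and value of joint each of key_power, key_timer, key_start below 0.0015 m and x of hair_grip_1 in the frame of tray between -0.16 and 0.16 m and y of hair_grip_1 in the frame of tray between -0.21 and 0.21 m and z of each of hair_grip_1, hair_grip_2, eye_pencil, compact, tumbler, ring_holder, oak_box in the frame of tray below 0.03 m and x of hair_grip_2 in the frame of tray between -0.16 and 0.16 m and y of hair_grip_2 in the frame of tray between -0.21 and 0.21 m and x of eye_pencil in the frame of tray between -0.16 and 0.16 m and y of eye_pencil in the frame of tray between -0.21 and 0.21 m and x of compact in the frame of tray between -0.16 and 0.16 m and y of compact in the frame of tray between -0.21 and 0.21 m and x of tumbler in the frame of tray between -0.16 and 0.16 m and y of tumbler in the frame of tray between -0.21 and 0.21 m and x of ring_holder in the frame of tray between -0.16 and 0.16 m and y of ring_holder in the frame of tray between -0.21 and 0.21 m and x of oak_box in the frame of tray between -0.16 and 0.16 m and y of oak_box in the frame of tray between -0.21 and 0.21 m and angle between each of tumbler, ring_holder's own z axis and vertical below 0.2 rad and linear speed of each of clippers_large, clippers_small, tweezers, cuticle_pusher, nail_file below 0.02 m/s); the robot touches nothing.
It fails at once if a key is pressed while the drawer is out (value of joint drawer above 0.015 m and value of joint any of key_power, key_timer, key_start above 0.003 m).
It fails at once if two keys are down at the same time (value of joint each of key_power, key_timer above 0.003 m or value of joint each of key_power, key_start above 0.003 m or value of joint each of key_timer, key_start above 0.003 m).
It fails at once if the tumbler or the ring holder is tipped over (angle between any of tumbler, ring_holder's own z axis and vertical above 0.6 rad).
Of clippers_large, clippers_small, tweezers, cuticle_pusher, nail_file only 3 to 5 are there at a start; the rules pass over those that are not, and their reading is None.
At some moment in a run one of clippers_large, clippers_small, tweezers, cuticle_pusher, nail_file may be knocked a few centimetres aside while the robot is not near it.
Once in a run the grip may slacken for a moment while it holds something.
It also fails if it takes over 210 s, if anything falls off the work surface, if the arm or the gripper's body presses on something with over 40 N, if the wrist force passes 120 N, or if a joint passes its speed limit or range.

ROBOT

A 6-joint arm with a two-finger parallel gripper is mounted at the origin on the work surface. World frame = base frame: x ahead of the robot, y to its left, z up, the work surface at z = 0. Lengths are in m, angles in rad, forces in N, time in s.
With the tool pointing down it reaches from about 0.275 to 0.825 m from the base axis. Payload 4.9 kg.
Tool frame: the origin (TCP) lies midway between the tips of the shut fingers; the grasp point (between the pads) lies 19 mm behind it (grip_point_offset is the distance from the TCP to the grasp point, in m); z points along the fingers, y is the line along which they close (so a half turn about z gives the same grasp; the last joint's range is limited). The gripper opens to 85 mm and grips with 20 to 120 N. Pads are 22 mm wide; open, the fingers measure 114 mm over their backs; the gripper's body (76 mm by 85 mm) begins 54 mm behind the grasp point. The pads swing forward as they close: fully open they stand 13 mm farther back than shut.
Start: joints at [-1.327, 0.326, -0.193, 1.052, 0, 1.437], TCP at [0.203, -0.511, 0.231] pointing down, gripper open.
Joint ranges: [-2.65, 2.65], [-0.97, 1.79], [-1.3, 1.35], [-1.93, 2.1], [-1.47, 1.37], [-3.14, 3.14]. Speed limits (rad/s): [2.57, 2.57, 3.14, 3.14, 3.14, 3.14].

INTERFACE

Orientations are given as a rotation vector (axis times angle).
In Python, from cell import * gives the robot as it stands. Calls block until the motion is done:
- movep(position, orientation): joint-space move of the TCP to a pose.
- move_l(position, velocity=0.15, rot=None, until_force=None): straight line of the TCP; rot=None keeps the orientation; velocity is the mean speed in m/s. With until_force (N) it stops when the force on the tool has changed by that much, and returns True; else False.
- set_joints(angles): joint-space move.
- let_go() and grab(newtons=None): open the fingers fully, or close them until they stop; newtons is the grip in N (None keeps the last).
- sleep(seconds).
- ik(position, orientation): joint angles nearest the present ones, or None.
- get_state(): the state.
- grab_frame(name): name is "scene" or "top" or "wrist"; returns a dict with "img" (400x640x3 uint8, red, green, blue), "fx", "fy", "cx", "cy" (pixels), "cam_to_world" (4x4, takes a point from camera to world coordinates); the wrist camera has in their place "T_tool_cam" (4x4, takes a point from camera to tool coordinates, whose origin is the TCP and whose axes are the flange's). Camera axes: x right, y down, z forward; pixel columns grow to the right and rows downward; lengths in m; the calibration is good to about 2 mm. A picture is of the moment at which its call begins: read the wrist's pose just before it. There is no depth.
A pose or a line that the arm cannot do raises MotionError and nothing moves.
- sign_off(): hands the job in; it is judged then, once.
Trained networks look in the newest picture that a camera, given by its name, has taken for a name from the list of things; names that differ only in an ending like _2 or _b are one class to them, and where a whole thing is asked for, a point or a joint stands for the part that bears it (a point fixed in the world has none). Each returns a list of dicts, best first, with "score" (0 to 1); they miss things now and then, are a little off and sometimes report something else, mostly with a low value. They report only what shows in the picture. A call takes as long as a camera call. They do not tell look-alikes from the thing itself.
- spot_in(camera, name): "centre" ([column, row] in pixels, amid what is visible of it).
- silhouettes(camera, name): "mask" (400x640 bool, what is visible of it) and "centre" ([column, row] in pixels, amid what is visible of it).
- tip_of(camera, name): "centre" ([column, row] in pixels: a listed point, or the origin of a listed thing).
The state is a dict: "clock": time; "q": joint angles; "joint_velocities": joint speeds; "tau": joint torques, N m; "position": TCP position; "eef_rot": TCP orientation; "contact_force": force on the tool from outside, world axes, zero at the start; "wrist_torque": the same for the moment, N m; "finger_gap": opening from 0.0 (shut) to 1.0 (fully open); "grasp_force": force on a finger pad.
Only numpy, scipy, OpenCV 4.12 (cv2) and the standard library are available. Lean on these libraries where they do the work, as an engineer would, in place of code of your own. Each camera call takes 0.05 s, during which the arm holds its last target. There are 200 camera calls.

## Working session

There is one attempt and no reset: what is moved stays moved. The work goes in short steps, each a Python script; the robot and the scene stay as the last script left them, time stands still between calls to the robot, and variables do not carry over. Pictures are saved under pics/ and viewed, at most 14 in all, crops included, and the job is handed in when it is done.

```bash
mkdir -p pics; ls; cat > h.py <<'E'
from cell import *
import numpy as np, cv2
from scipy.spatial.transform import Rotation as R
def save(n,img): cv2.imwrite('pics/'+n,cv2.cvtColor(img,cv2.COLOR_RGB2BGR))
def ray(f,uv,z,T=None):
    T=np.array(f["cam_to_world"]) if T is None else T
    d=T[:3,:3]@np.array([(uv[0]-f["cx"])/f["fx"],(uv[1]-f["cy"])/f["fy"],1.]); o=T[:3,3]
    return o+d*(z-o[2])/d[2]
def proj(f,p,T=None):
    T=np.array(f["cam_to_world"]) if T is None else T
    c=T[:3,:3].T@(np.array(p)-T[:3,3]); return np.array([f["fx"]*c[0]/c[2]+f["cx"],f["fy"]*c[1]/c[2]+f["cy"]])
E
python3 - <<'E'
from h import *
for n in ("scene","top"):
    f=grab_frame(n); save(n+'0.png',f["img"]); print(n,f["fx"],np.round(f["cam_to_world"],3).tolist())
s=get_state(); print(s["eef_rot"],s["clock"],grab_frame("wrist")["T_tool_cam"])
f=grab_frame("top")
for n in ["clippers_large","clippers_small","tweezers","cuticle_pusher","nail_file","hair_grip_1","eye_pencil","compact","tumbler","ring_holder","oak_box","steriliser","drawer_handle"]:
    print(n,[(np.round(d["centre"]).tolist(),round(d["score"],2)) for d in spot_in("top",n)])
for n in ["drawer_handle","key_power_top","key_timer_top","key_start_top","tray","steriliser"]:
    print(n,[(np.round(d["centre"],1).tolist(),round(d["score"],2)) for d in tip_of("top",n)])
E
```

```text
pics
scene 431.2692738562993 [[0.777, 0.489, -0.398, 1.012], [0.63, -0.613, 0.477, -0.511], [-0.011, -0.621, -0.784, 0.923], [0.0, 0.0, 0.0, 1.0]]
top 371.72156675672915 [[0.137, -0.968, 0.209, 0.391], [-0.991, -0.134, 0.032, -0.047], [-0.003, -0.212, -0.977, 1.019], [0.0, 0.0, 0.0, 1.0]]
[-3.08420301e+00 -5.89636251e-01  4.64662161e-05] 0.1 [[ 7.44363899e-05 -9.47795164e-01 -3.18879791e-01  8.18771725e-02]
 [ 9.99999995e-01  4.80824974e-05  9.05169655e-05  5.28033925e-04]
 [-7.04590055e-05 -3.18879796e-01  9.47795163e-01 -1.41689667e-01]
 [ 0.00000000e+00  0.00000000e+00  0.00000000e+00  1.00000000e+00]]
clippers_large [([349.0, 197.0], 0.44)]
clippers_small []
tweezers [([384.0, 266.0], 0.51), ([237.0, 165.0], 0.23)]
cuticle_pusher [([238.0, 170.0], 0.41)]
nail_file [([389.0, 241.0], 0.69)]
hair_grip_1 [([328.0, 239.0], 0.47)]
eye_pencil [([342.0, 220.0], 0.52), ([232.0, 168.0], 0.28)]
compact [([445.0, 204.0], 0.75), ([392.0, 206.0], 0.17)]
tumbler [([450.0, 258.0], 0.73)]
ring_holder [([440.0, 233.0], 0.59), ([376.0, 241.0], 0.3)]
oak_box [([438.0, 291.0], 0.56), ([220.0, 189.0], 0.2)]
steriliser [([220.0, 192.0], 0.66), ([213.0, 170.0], 0.63), ([215.0, 148.0], 0.62)]
drawer_handle [([220.0, 191.0], 0.9)]
drawer_handle [([222.5, 204.4], 0.71), ([235.8, 167.1], 0.24)]
key_power_top [([195.7, 169.6], 0.54)]
key_timer_top [([446.1, 206.5], 0.71), ([212.1, 169.6], 0.64), ([440.9, 231.0], 0.27)]
key_start_top [([234.1, 165.7], 0.54)]
tray [([380.6, 236.3], 0.57)]
steriliser [([228.8, 189.9], 0.63), ([386.0, 223.2], 0.63)]
```

```bash
python3 - <<'E'
import cv2
a=cv2.imread('pics/top0.png'); cv2.imwrite('pics/top0c.png',cv2.resize(a[120:345,120:500],(798,472),interpolation=cv2.INTER_CUBIC))
E
```

```text
(no output)
```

View pics/top0c.png

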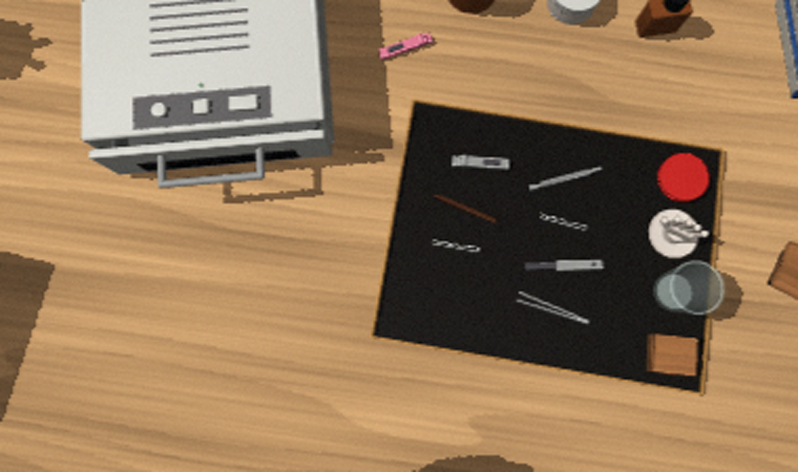

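View pics/scene0.png

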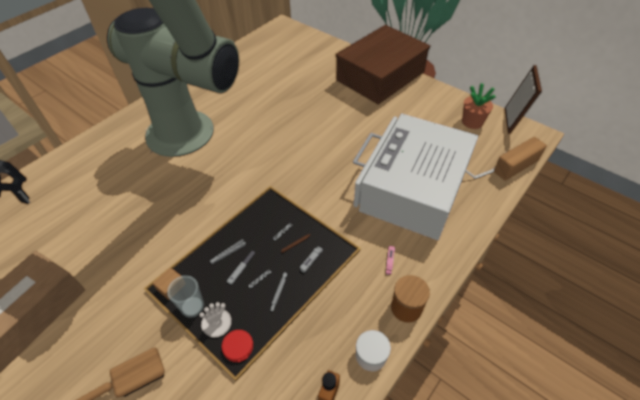

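The top crop shows four steel tools on the tray. In full-image pixels they are: clippers at (349,197), pusher at (389,205), file at (389,246) and tweezers at (383,266). The pink clippers at (313,142) are off the tray and are the look-alike. The keys are at (196,172), (216,170) and (236,169), and the drawer is nearly shut.

```bash
python3 - <<'E'
from h import *
f=grab_frame("top"); 
def P(u,v,z): return ray(f,(120+u/2.1,120+v/2.098),z)
k=[P(159,109,.132),P(201,106,.132),P(243,102,.132)]
print("keys",np.round(k,4), np.linalg.norm(k[0]-k[2]))
h=[P(160,185,.092),P(265,178,.092)]; print("handle",np.round(h,4),np.linalg.norm(h[0]-h[1]))
print("topfront edge",np.round([P(82,138,.125),P(326,131,.125)],4))
print("tray",np.round([P(414,102,.014),P(722,151,.014),P(702,391,.014),P(375,335,.014)],4))
for n in ["clippers_large","clippers_small","tweezers","cuticle_pusher","nail_file","hair_grip_1","eye_pencil"]:
  for d in silhouettes("top",n):
    m=d["mask"].astype(np.uint8); pts=np.argwhere(m)[:,::-1]
    w=np.array([ray(f,p,.011)[:2] for p in pts]); 
    if len(w)<8: continue
    c,s,a=cv2.minAreaRect(w.astype(np.float32)*1000)
    print(n,round(d["score"],2),np.round(d["centre"]),np.round(c),np.round(s),round(a),len(w))
# wrist pose above tray
for p in [(.4,-.2,.3)]:
    print(ik(p,[np.pi,0,0]))
print(R.from_rotvec(get_state()["eef_rot"]).as_matrix().round(3))
E
```

```text
keys [[0.6145 0.2879 0.132 ]
 [0.625  0.2393 0.132 ]
 [0.6366 0.1909 0.132 ]] 0.09955060912995926
handle [[0.5306 0.2821 0.092 ]
 [0.5565 0.1575 0.092 ]] 0.12727593936713882
topfront edge [[0.5687 0.3737 0.125 ]
 [0.6167 0.0886 0.125 ]]
tray [[ 0.7007 -0.0053  0.014 ]
 [ 0.6893 -0.4185  0.014 ]
 [ 0.3786 -0.4104  0.014 ]
 [ 0.3902  0.0015  0.014 ]]
clippers_large 0.73 [349. 199.] [ 630. -102.] [20. 72.] 8 157
clippers_large 0.43 [311. 143.] [780.  20.] [13. 67.] 27 97
cuticle_pusher 0.48 [390. 205.] [ 628. -221.] [ 9. 79.] 24 73
cuticle_pusher 0.31 [219. 192.] [591. 254.] [ 69. 315.] 13 1913
nail_file 0.69 [441. 230.] [ 573. -363.] [62. 64.] 51 468
nail_file 0.49 [391. 243.] [ 512. -226.] [ 16. 100.] 8 226
nail_file 0.19 [220. 192.] [590. 254.] [ 73. 321.] 13 2073
hair_grip_1 0.33 [344. 197.] [ 633. -100.] [20. 70.] 8 137
eye_pencil 0.56 [342. 217.] [567. -92.] [47.  8.] 76 41
[-0.62897433  0.09298097 -0.31263639  1.16517896  0.          2.51261833]
[[ 0.929  0.369 -0.   ]
 [ 0.369 -0.929  0.   ]
 [ 0.    -0.    -1.   ]]
```

```bash
cat >> h.py <<'E'
def down(psi): return (R.from_euler('z',psi)*R.from_euler('x',np.pi)).as_rotvec()
def wframe():
    s=get_state(); f=grab_frame("wrist")
    W=np.eye(4); W[:3,:3]=R.from_rotvec(s["eef_rot"]).as_matrix(); W[:3,3]=s["position"]
    return f, W@np.array(f["T_tool_cam"])
E
python3 - <<'E'
from h import *
yaw=.212
for nm,p,psi in [("ster",(.53,.215,.30),yaw+np.pi),("tray",(.56,-.16,.36),np.pi),]:
    q=ik(p,down(psi)); print(nm,q)
    movep(p,down(psi)); f,T=wframe(); save("w_%s.png"%nm,f["img"]); np.savez("w_%s.npz"%nm,img=f["img"],T=T,k=[f["fx"],f["fy"],f["cx"],f["cy"]])
    if nm=="ster":
        for n,z in [("drawer_handle",.092),("key_power_top",.132),("key_timer_top",.132),("key_start_top",.132)]:
            for d in tip_of("wrist",n): print(n,round(d["score"],2),np.round(d["centre"]),ray(f,d["centre"],z,T).round(4))
    else:
        for n in ["clippers_large","clippers_small","tweezers","cuticle_pusher","nail_file","hair_grip_1","eye_pencil"]:
            for d in silhouettes("wrist",n):
                w=np.array([ray(f,p,.011,T)[:2] for p in np.argwhere(d["mask"])[:,::-1]]); 
                if len(w)<8: continue
                c,s,a=cv2.minAreaRect(w.astype(np.float32)*1000); print(n,round(d["score"],2),np.round(d["centre"]),np.round(c),np.round(s),round(a))
print(get_state()["clock"])
E
python3 -c "
import cv2,numpy as np
a=cv2.imread('pics/w_ster.png');b=cv2.imread('pics/w_tray.png')"
```

```text
ster [ 0.25633571  0.33402059 -0.00549684  1.2312789   0.          0.04433571]
key_power_top 0.49 [369. 263.] [0.6161 0.2898 0.132 ]
key_timer_top 0.78 [325. 260.] [0.6226 0.2395 0.132 ]
key_start_top 0.97 [283. 264.] [0.6382 0.1939 0.132 ]
tray [-0.40501017  0.34434878  0.15838637  1.38483391  0.         -0.40501017]
clippers_large 0.8 [354. 191.] [ 632. -104.] [18. 74.] 2
clippers_large 0.67 [374. 123.] [518. -79.] [ 8. 45.] 0
clippers_large 0.44 [405. 273.] [780.  17.] [23. 74.] 26
tweezers 0.49 [272.  78.] [ 455. -218.] [93. 11.] 79
cuticle_pusher 0.83 [284. 189.] [ 626. -216.] [ 8. 97.] 24
cuticle_pusher 0.53 [626. 216.] [671. 366.] [24. 31.] 0
nail_file 0.79 [273. 119.] [ 511. -225.] [ 13. 101.] 10
nail_file 0.63 [361. 152.] [568. -91.] [84.  8.] 76
hair_grip_1 0.56 [383. 123.] [518. -64.] [ 5. 12.] 0
6.4333
```

View pics/w_ster.png

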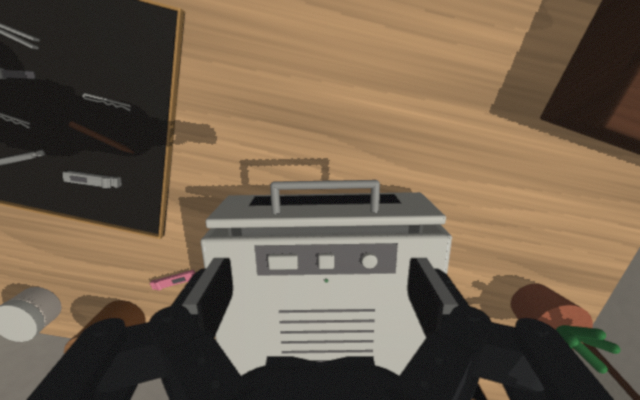

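View pics/w_tray.png

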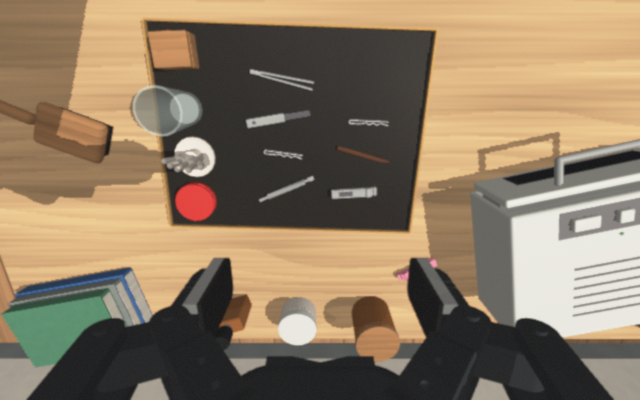

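Wrist view 1 shows the handle bar from (273,183) to (378,182) and the keys at (283,262), (326,262) and (369,262). Wrist view 2 shows four nail tools: tweezers (282,79), file (278,118), pusher (287,189) and clippers (354,193). The steel clippers are about 74 mm long, so they are the large ones. The pink ones lie off the tray at (415,268).

```bash
python3 - <<'E'
from h import *
d=np.load("w_ster.npz"); k=d["k"]; f=dict(fx=k[0],fy=k[1],cx=k[2],cy=k[3]); T=d["T"]
for n,u,z in [("hl",(378,183),.094),("hr",(273,183),.094),("kp",(369.5,262),.132),("kt",(326.5,262),.132),("ks",(283,263),.132),("edgeL",(449,236),.125),("edgeR",(204,238),.125),("panL",(443,219),.110),("panR",(207,222),.110)]:
    p=ray(f,u,z,T); 
    ax=np.array([np.cos(.212),np.sin(.212)]); ay=np.array([-ax[1],ax[0]])
    print(n,p.round(4),"along/across",(p[:2]@ax).round(4),(p[:2]@ay).round(4))
E
```

```text
hl [0.5312 0.2838 0.094 ] along/across 0.579 0.1657
hr [0.557  0.1631 0.094 ] along/across 0.5789 0.0422
kp [0.6149 0.2899 0.132 ] along/across 0.6621 0.154
kt [0.6252 0.2418 0.132 ] along/across 0.6621 0.1048
ks [0.6369 0.1933 0.132 ] along/across 0.6633 0.055
edgeL [0.5674 0.3716 0.125 ] along/across 0.6329 0.2439
edgeR [0.6281 0.0998 0.125 ] along/across 0.635 -0.0346
panL [0.5537 0.3656 0.11  ] along/across 0.6182 0.2409
panR [0.6151 0.0967 0.11  ] along/across 0.6217 -0.0349
```

```bash
cat >> h.py <<'E'
YAW=.212; AX=np.array([np.cos(YAW),np.sin(YAW)]); AY=np.array([-AX[1],AX[0]])
ORG=AX*.6345+AY*.1045   # machine origin xy
PM=YAW+np.pi
def M(x,y,z): return [*(ORG+AX*x+AY*y),z]
def inM(p): d=np.array(p[:2])-ORG; return np.array([d@AX,d@AY,p[2]])
E
python3 - <<'E'
from h import *
grab(20)
movep(M(-.0355,0,.20),down(PM))
print(move_l(M(-.0355,0,.078),.08,until_force=6), get_state()["position"],get_state()["contact_force"])
if get_state()["position"][2]<.085:
    print(move_l(M(-.0355-.149,0,.078),.06,until_force=25)); s=get_state(); print(inM(s["position"]),s["contact_force"])
    move_l(M(*(inM(s["position"])[:2]+[.008,0]),.078),.05)
    move_l(M(*(inM(s["position"])[:2]+[.008,0]),.25),.15)
    let_go()
    movep(M(-.10,0,.33),down(PM)); f,T=wframe(); save("open.png",f["img"]); np.savez("open.npz",T=T)
    for d in tip_of("wrist","drawer_handle"): print(d["score"],d["centre"],inM(ray(f,d["centre"],.092,T)))
    for d in tip_of("wrist","drawer_floor"): print(d["score"],d["centre"],inM(ray(f,d["centre"],.022,T)))
print(get_state()["clock"])
E
```

```text
False [0.56402906 0.22833175 0.07857553] [ 0.36463528  0.48491827 -0.02295983]
False
[-1.80570429e-01  9.84987523e-05  7.84390714e-02] [10.99381936  0.75064664 -7.30273547]
0.6 [315.6, 81.7] [-0.19692984 -0.00536728  0.092     ]
0.78 [317.8, 179.6] [-0.06103512 -0.0035197   0.022     ]
16.1917
```

View pics/open.png

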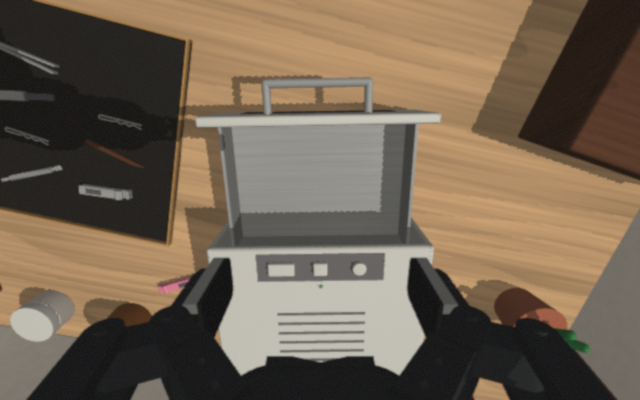

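The drawer is fully out, with the handle at machine x = -0.197 as expected and an empty floor. Next I'll pick, starting with the clippers.

```bash
cat >> h.py <<'E'
H={"clippers_large":.014,"tweezers":.009,"cuticle_pusher":.008,"nail_file":.008}
L={"clippers_large":.076,"tweezers":.095,"cuticle_pusher":.100,"nail_file":.100}
def rect(m,f,T,z):
    w=np.array([ray(f,p,z,T)[:2] for p in np.argwhere(m)[:,::-1]]).astype(np.float32)
    b=cv2.boxPoints(cv2.minAreaRect(w*1000))/1000; e=[b[1]-b[0],b[2]-b[1]]; n=[np.linalg.norm(v) for v in e]
    i=int(np.argmax(n)); return b.mean(0),np.arctan2(e[i][1],e[i][0])%np.pi,n[i],n[1-i]
def look(name,xy,zt=None):
    """best estimates of tool near xy in present wrist view: net mask and brightness blob"""
    f,T=wframe(); z=(.006 if zt is None else zt)+H[name]/2; out=[]
    for d in silhouettes("wrist",name):
        if d["mask"].sum()>20:
            c,a,l,w=rect(d["mask"],f,T,z)
            if np.linalg.norm(c-xy)<.09: out.append(("net",round(d["score"],2),c,a,l,w))
    g=cv2.GaussianBlur(cv2.cvtColor(f["img"],cv2.COLOR_RGB2GRAY),(3,3),0)
    n,lab,st,_=cv2.connectedComponentsWithStats((g>68).astype(np.uint8))
    for i in range(1,n):
        if 60<st[i,4]<6000:
            c,a,l,w=rect(lab==i,f,T,z)
            if np.linalg.norm(c-xy)<.09 and abs(l-L[name])<.03 and w<.03: out.append(("blob",0,c,a,l,w))
    return out,f
def hover(name,xy,psi):
    movep([*xy,.20],down(psi)); out,f=look(name,np.array(xy)); save("hv_%s_%d.png"%(name,get_state()["clock"]),f["img"])
    for o in out: print(o[0],o[1],o[2].round(4),np.degrees(o[3]).round(1),np.round(o[4:],4))
    return out
E
python3 - <<'E'
from h import *
for n,xy,a in [("clippers_large",(.632,-.104),93),("cuticle_pusher",(.626,-.216),114),("nail_file",(.511,-.225),100),("tweezers",(.455,-.218),79)]:
    print(n); hover(n,xy,np.radians(a))
print(get_state()["clock"])
import glob
E
ls pics
python3 - <<'E'
import cv2,glob
g=[cv2.imread(glob.glob(f'pics/hv_{n}_*')[0])[40:240,120:520] for n in ("clippers_large","cuticle_pusher","nail_file","tweezers")]
cv2.imwrite('pics/m1.png',cv2.vconcat([cv2.hconcat(g[:2]),cv2.hconcat(g[2:])]))
E
```

```text
clippers_large
net 0.58 [ 0.6306 -0.1025] 93.4 [0.0757 0.0141]
blob 0 [ 0.5691 -0.0883] 74.0 [0.0899 0.0076]
blob 0 [ 0.6307 -0.102 ] 93.5 [0.079  0.0184]
cuticle_pusher
net 0.72 [ 0.6266 -0.2164] 113.8 [0.0991 0.0068]
blob 0 [ 0.6267 -0.2159] 112.8 [0.1026 0.0113]
nail_file
net 0.65 [ 0.5109 -0.2255] 101.3 [0.0994 0.0144]
blob 0 [ 0.4518 -0.2164] 75.2 [0.1004 0.0172]
blob 0 [ 0.512  -0.2249] 98.1 [0.1029 0.0169]
tweezers
net 0.6 [ 0.4546 -0.2172] 78.7 [0.0943 0.0117]
blob 0 [ 0.5116 -0.2247] 99.4 [0.1038 0.0168]
blob 0 [ 0.4546 -0.2169] 78.6 [0.0999 0.0161]
19.4833
hv_clippers_large_17.png
hv_cuticle_pusher_18.png
hv_nail_file_18.png
hv_tweezers_19.png
open.png
scene0.png
top0.png
top0c.png
w_ster.png
w_tray.png
```

View pics/m1.png

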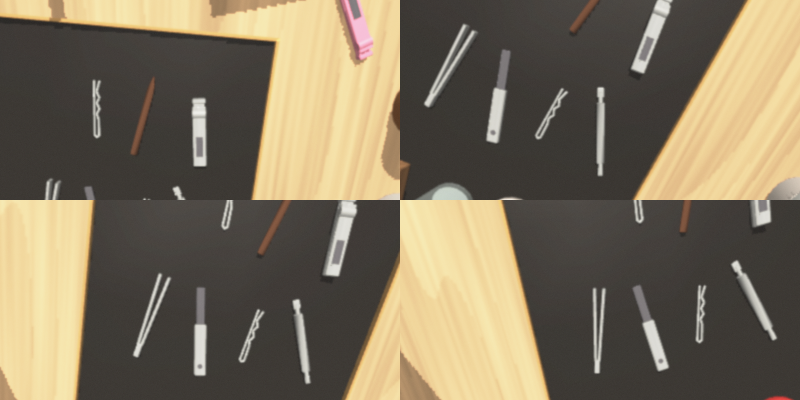

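Each tool is clear in its own hover crop, and the dimensions match the list: clippers 76x14, pusher 99, file 99 and tweezers 94 mm. The look-alikes are two hair grips, the pencil and the pink clippers, and none of them matches a target.

```bash
cat >> h.py <<'E'
def gap(): return round(get_state()["finger_gap"]*85,1)
def pick(name,xy,deg,off=0.,N=50):
    let_go(); out=[o for o in hover(name,xy,np.radians(deg)) if o[0]=="net" and abs(o[4]-L[name])<.015]
    if not out: print("NOT SEEN"); return False
    _,_,c,a,l,w=out[0]; c=c-off*np.array([np.cos(a),np.sin(a)])
    if np.linalg.norm(c-xy)>.02: print("moved; look again"); return pick(name,c,np.degrees(a),off,N)
    movep([*c,.09],down(a)); move_l([*c,.0095],.08,until_force=10); print("z",get_state()["position"][2])
    grab(N); print("gap",gap()); move_l([*c,.16],.12); print("lifted gap",gap(),get_state()["grasp_force"]); return gap()>1.5
def place(name,x,y,z=.0275):
    movep(M(x,y,.21),down(PM)); print("above",gap())
    if gap()<1.5: print("LOST"); return
    move_l(M(x,y,z+.03),.15); print(move_l(M(x,y,z),.05,until_force=8),gap()); let_go(); move_l(M(x,y,.21),.15); print("clock",get_state()["clock"])
E
python3 - <<'E'
from h import *
if pick("clippers_large",(.6306,-.1025),93.4): place("clippers_large",-.075,-.064)
f,T=wframe(); save("p1.png",f["img"])
E
```

```text
net 0.76 [ 0.6314 -0.1027] 93.1 [0.0767 0.0145]
blob 0 [ 0.5692 -0.0881] 74.4 [0.0903 0.0075]
blob 0 [ 0.6307 -0.1023] 93.9 [0.0801 0.0176]
z 0.010095403515917999
gap 12.2
lifted gap 12.5 50.04499912261963
above 12.5
False 12.0
clock 29.5583
```

View pics/p1.png

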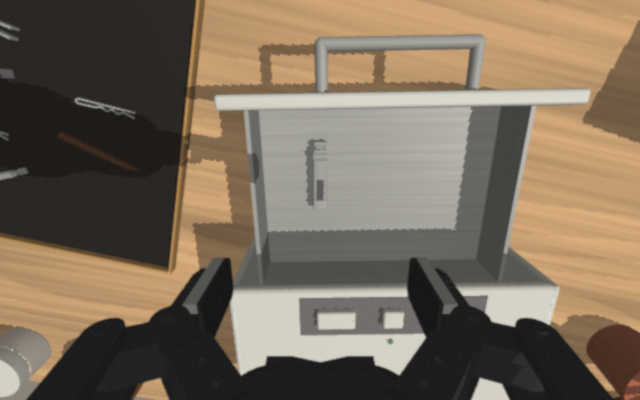

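The clippers lie flat in the drawer at (320,175). I'll continue with the pusher, then the tweezers.

```bash
python3 - <<'E'
from h import *
if pick("cuticle_pusher",(.6266,-.2164),113.8): place("cuticle_pusher",-.075,.064)
if pick("tweezers",(.4546,-.2172),78.7): place("tweezers",-.075,0)
f,T=wframe(); save("p2.png",f["img"])
E
```

```text
net 0.69 [ 0.6254 -0.2159] 114.0 [0.0978 0.0076]
blob 0 [ 0.6271 -0.2161] 113.6 [0.1037 0.0109]
z 0.010117603146633083
gap 5.7
lifted gap 5.6 51.55846953392029
above 6.0
False 5.7
clock 41.025
net 0.84 [ 0.4538 -0.2185] 78.5 [0.0912 0.0086]
blob 0 [ 0.5114 -0.2248] 99.8 [0.104  0.0168]
blob 0 [ 0.4545 -0.2167] 78.3 [0.1   0.016]
z 0.009942284932096174
gap 6.6
lifted gap 6.4 48.772668543679174
above 6.2
False 6.1
clock 52.625
```

View pics/p2.png

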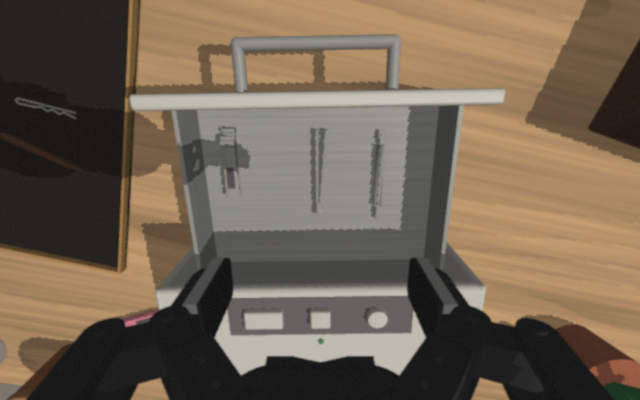

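The picture shows the clippers at (231,160), tweezers at (317,170) and pusher at (377,172), all flat. Next is the file, and I'll measure the gaps before placing it.

```bash
python3 - <<'E'
from h import *
f,T=wframe()
for n,u in [("clip",(231,160)),("twz",(317,170)),("push",(377,172)),("wallL",(452,105)),("floorL",(408,108)),("floorR",(188,108))]: print(n,inM(ray(f,u,.026,T)).round(4))
print(pick("nail_file",(.5116,-.2248),100.5,off=.005))
E
```

```text
clip [-0.0925 -0.0958  0.026 ]
twz [-0.0815 -0.0036  0.026 ]
push [-0.0793  0.0615  0.026 ]
wallL [-0.1489  0.1335  0.026 ]
floorL [-0.146   0.0891  0.026 ]
floorR [-0.146  -0.1347  0.026 ]
net 0.6 [ 0.5109 -0.2249] 100.2 [0.0991 0.0126]
blob 0 [ 0.5118 -0.225 ] 98.8 [0.1039 0.017 ]
z 0.009989722583591716
gap 10.8
lifted gap 10.9 48.781870007514954
True
```

```bash
python3 - <<'E'
from h import *
place("nail_file",-.075,-.048,.031)
movep(M(-.10,-.02,.25),down(PM)); f,T=wframe(); save("p3.png",f["img"])
for n in H:
    for d in silhouettes("wrist",n)[:2]:
        c,a,l,w=rect(d["mask"],f,T,.022+H[n]/2); print(n,round(d["score"],2),inM([*c,0])[:2].round(4),np.degrees(a-YAW).round(),round(l,3),round(w,3))
E
```

```text
above 10.8
False 10.8
clock 63.875
clippers_large 0.62 [-0.0893 -0.0969] -1.0 0.077 0.016
clippers_large 0.61 [ 0.1191 -0.2672] 150.0 0.015 0.007
tweezers 0.77 [-0.0779 -0.001 ] -1.0 0.094 0.014
tweezers 0.7 [-0.0734  0.0024] 91.0 0.363 0.265
cuticle_pusher 0.79 [-0.0752  0.063 ] 0.0 0.099 0.009
nail_file 0.73 [0.0384 0.0292] 1.0 0.49 0.414
nail_file 0.65 [-0.08  -0.048] -2.0 0.101 0.015
```

View pics/p3.png

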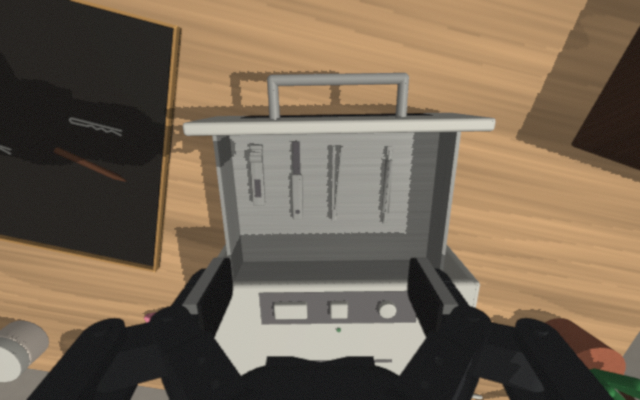

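All four tools lie flat and separate, at machine y of -97, -48, -1 and +63 mm. Closing the drawer.

```bash
python3 - <<'E'
from h import *
grab(20)
movep(M(-.24,0,.22),down(PM)); move_l(M(-.24,0,.083),.12,until_force=8)
print(move_l(M(-.052,0,.083),.05,until_force=22)); s=get_state(); p=inM(s["position"]); print(p,s["contact_force"])
move_l(M(p[0]-.03,0,.083),.08); move_l(M(p[0]-.03,0,.25),.15)
movep(M(-.0750,0,.30),down(PM)); f,T=wframe(); save("shut.png",f["img"])
for n,z in [("drawer_handle",.092),("key_power_top",.132),("key_timer_top",.132),("key_start_top",.132)]:
    for d in tip_of("wrist",n)[:1]: print(n,round(d["score"],2),d["centre"],inM(ray(f,d["centre"],z,T)).round(4))
print(get_state()["clock"])
E
```

```text
True
[-6.26746028e-02 -4.01589895e-05  8.21832733e-02] [0.05340515 0.29244835 0.31499728]
drawer_handle 0.62 [319.8, 190.7] [-0.048  -0.0004  0.092 ]
key_start_top 0.56 [274.5, 267.4] [ 0.0323 -0.0528  0.132 ]
72.775
```

View pics/shut.png

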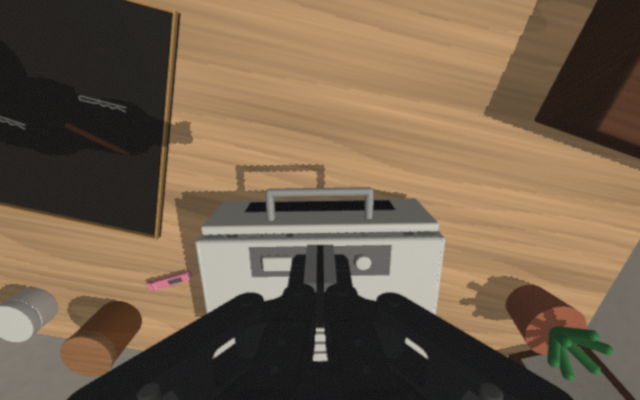

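The drawer is shut, with the handle at machine x = -0.048 (expected -0.047). In this view the round key is at (364,263) and the long start key at (275,265). Pressing the keys.

```bash
python3 - <<'E'
from h import *
for y in (.050,.0,-.050):
    movep(M(.028,y,.165),down(PM)); move_l(M(.028,y,.140),.06)
    h=move_l(M(.028,y,.1265),.02,until_force=9); sleep(.2); s=get_state(); print(y,h,s["position"][2],s["contact_force"])
    move_l(M(.028,y,.165),.06)
movep(M(-.10,0,.33),down(PM)); sleep(.3); let_go()
f,T=wframe(); save("end.png",f["img"])
for n,z in [("drawer_handle",.092)]:
    for d in tip_of("wrist",n)[:1]: print(n,inM(ray(f,d["centre"],z,T)).round(4))
f=grab_frame("top"); save("top_end.png",f["img"]); print(get_state()["clock"])
a=cv2.imread('pics/end.png'); b=cv2.imread('pics/top_end.png')
cv2.imwrite('pics/fin.png',cv2.vconcat([a[100:300,100:500],b[140:340,120:520]]))
E
```

```text
0.05 True 0.12808860239304812 [-0.73812511 -0.66184284  5.7284629 ]
0.0 True 0.12808498646750793 [-0.50108501 -0.60467397  4.1324953 ]
-0.05 True 0.12807080853882724 [-0.26100312  0.51223775  4.55566029]
drawer_handle [-0.0494 -0.0043  0.092 ]
82.775
```

View pics/fin.png

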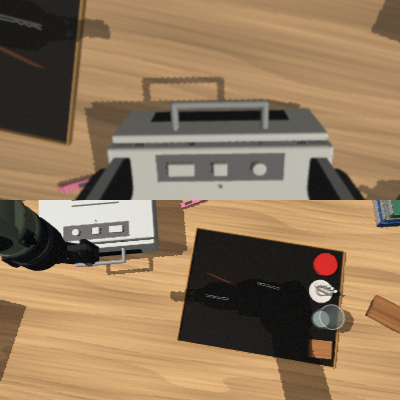

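The drawer is shut, and each key bottomed at z = 0.128 and came back up. The tray still holds only the hair grips, pencil, compact, china hand, tumbler and box, all upright.

```bash
python3 -c "
from cell import *
print(sign_off())"
```

```text
the job is handed in; nothing more can be done
None
```

I laid the four nail tools on today's tray (large clippers, cuticle pusher, tweezers, nail file) flat and apart in the drawer, shut it, pressed power, timer and start in order, and handed the job in at about 83 s; no verdict was returned.

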